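# Rack the rolling pins, chamfered end home

### The arm

A 6-joint arm with a two-finger parallel gripper is mounted at the origin on the work surface. World frame = base frame: x ahead of the robot, y to its left, z up, the work surface at z = 0. Lengths are in mm, angles in rad, forces in N, time in s.
With the tool pointing down it reaches from about 400 to 825 mm from the base axis. Payload 7 kg.
Tool frame: the origin (TCP) lies at the very end of the fingers, on their centre line; the grasp point (between the pads) lies 19 mm behind it; z points along the fingers, y is the direction in which the jaws open and shut (so a half turn about z gives the same grasp; the last joint's range is limited). The gripper opens to 88 mm and grips with 3 to 60 N. Pads are 19 mm wide; open, the fingers measure 130 mm over their backs; the gripper's body (78 mm by 193 mm) begins 47 mm behind the grasp point.
Start: joints at [-0.918, 0.359, 0.012, 0, -1.224, -0.288], TCP at [240.787, -630.569, 226.561] pointing down, gripper open.
Joint ranges: [-3.07, 3.07], [-1.43, 2.12], [-1.02, 1.25], [-3.03, 1.67], [-3.05, -0], [-3.03, 3.03]. Speed limits (rad/s): [2.39, 2.39, 3.01, 3.14, 3.14, 3.14].

### API

Orientations are given as a unit quaternion [x, y, z, w].
In Python, from plant import bot gives the robot as it stands. Calls block until the motion is done:
- bot.move_ptp(position, orientation): joint-space move of the TCP to a pose.
- bot.line_to(position, velocity=150, ori=None): straight line of the TCP; ori=None keeps the orientation; velocity is the mean speed in mm/s.
- bot.move_joints(angles): joint-space move.
- bot.move_gripper(opening, force=None): finger opening in mm; force is the grip in N (None keeps the last); returns when the fingers have stopped.
- bot.pause(seconds).
- bot.solve_ik(position, orientation): joint angles nearest the present ones, or None.
- bot.read_state(): the state.
- bot.camera(name): name is "scene" or "top" or "wrist"; returns the picture (420x560x3 uint8, red, green, blue); there is no depth.
- bot.get_calibration(name): a dict with "fx", "fy", "cx", "cy" (pixels), "view" (4x4, takes a point from world to camera coordinates); the wrist camera has in their place "T_tool_cam" (4x4, takes a point from camera to tool coordinates, whose origin is the TCP and whose axes are the flange's). Camera axes: x right, y up, looking along -z (the intrinsics and any distortion apply to the point x, -y, -z); pixel columns grow to the right and rows downward; lengths in mm; the calibration is good to about 2 mm. The wrist camera is an equidistant fisheye: a pixel r from the principal point sees the ray r / f radians off the axis. A picture is of the moment at which its call begins: read the wrist's pose just before it. get_calibration takes no time and is no camera call.
A pose or a line that the arm cannot do raises bot.Unreachable and nothing moves.
- bot.close_job(): hands the job in, once; it reports no verdict.
The state is a dict: "t": time; "joint_pos": joint angles; "qvel": joint speeds; "tau": joint torques, N m; "tcp_pos": TCP position; "eef_rot": TCP orientation; "contact_force": force on the tool from outside, world axes, zero at the start; "moment": the same for the moment, N m; "width": finger opening in mm.
Only numpy, scipy, OpenCV 4.12 (cv2) and the standard library are available. Lean on these libraries where they do the work, as an engineer would, in place of code of your own. Each camera call takes 0.05 s, during which the arm holds its last target.

### The job

The three rolling pins in the rack were put in carelessly. Push each one along its lane to feel whether its front end goes into the bore in the head rail: a chamfered end slides in, a square end stops dead at the face. Turn round any that will not go, and leave all three lying in the lanes, one in each, with the chamfered end fully home in the bore; do not disturb the basket, the scraper or the jar.

Things in the scene. Friction and masses are not known exactly. Their poses are not given: they have to be found in the camera images.
- rack: fixed dark wooden rack for three pins. Origin on the table under the middle lane's home point; x along the lanes, away from the robot, y left, z up. Base board 215 x 290 mm, 16 mm thick. Lanes at y = +95, 0, -95 mm, each with two V saddles, 20 mm long, up to 46 mm high, centred at x = -65 and +28 mm; between them a pin can be gripped from above. Pins slide freely along them.
- head (a point): the rack's head rail, a wooden bar across the far end of the lanes, x = 71 to 99 mm from the rack's origin, 290 mm long, top 78 mm above the table. Point at the centre of its near face, at the height of the bores. In that face each lane has a blind bore, 37 mm in diameter, 9 mm deep, which takes a chamfered end to its bottom but not a square one.
- home_left (a point): on the rack, left lane: where the centre of a pin lies when its chamfered end is fully home in that lane's bore. x along the lane to the head rail, y to the rack's left, z up; 50 mm above the table, on the axis of bore and pin. With its square end forward a pin stops 9 mm short of it.
- home_middle (a point): on the rack, middle lane: where the centre of a pin lies when its chamfered end is fully home in that lane's bore. x along the lane to the head rail, y to the rack's left, z up; 50 mm above the table, on the axis of bore and pin. With its square end forward a pin stops 9 mm short of it.
- home_right (a point): on the rack, right lane: where the centre of a pin lies when its chamfered end is fully home in that lane's bore. x along the lane to the head rail, y to the rack's left, z up; 50 mm above the table, on the axis of bore and pin. With its square end forward a pin stops 9 mm short of it.
- pin_a_mid (a point): plain straight beech rolling pin, a rod 40 mm in diameter, 160 mm long, 110 to 210 g. One end is cut square; the other is chamfered, narrowing over its last 14 mm to a 26 mm flat. Point at the pin's centre, on its axis; x along the pin, but which end is chamfered does NOT follow from it: it differs from pin to pin. Starts in a lane of the rack, front end 12 to 30 mm short of the head rail.
- pin_b_mid (a point): plain straight beech rolling pin, a rod 40 mm in diameter, 160 mm long, 110 to 210 g. One end is cut square; the other is chamfered, narrowing over its last 14 mm to a 26 mm flat. Point at the pin's centre, on its axis; x along the pin, but which end is chamfered does NOT follow from it: it differs from pin to pin. Starts in a lane of the rack, front end 12 to 30 mm short of the head rail.
- pin_c_mid (a point): plain straight beech rolling pin, a rod 40 mm in diameter, 160 mm long, 110 to 210 g. One end is cut square; the other is chamfered, narrowing over its last 14 mm to a 26 mm flat. Point at the pin's centre, on its axis; x along the pin, but which end is chamfered does NOT follow from it: it differs from pin to pin. Starts in a lane of the rack, front end 12 to 30 mm short of the head rail.
- basket_mid (a point): proofing basket of cane, round, 210 mm across the rim, 80 mm high, standing on the table as a bystander; point on its axis half-way up.
- scraper_mid (a point): bench scraper lying flat: steel blade 100 x 150 mm with a round wooden handle 20 mm thick along its near edge; bystander; point at the blade's centre, 10 mm up.
- jar_mid (a point): glass jar with a steel lid, 90 mm in diameter, 130 mm high, standing; bystander; point on its axis half-way up.

How it is judged:
By the outcome, as a careful person would: the job done as asked, in the order asked, and still so for the second after the job is handed in, with the robot touching nothing.
It also fails if it takes over 70 s, if anything falls off the work surface, if the arm or the gripper's body presses on something with over 40 N, if the wrist force passes 120 N, or if a joint passes its speed limit or range.

## Working session

There is one attempt and no reset: what is moved stays moved. The work goes in short steps, each a Python script; the robot and the scene stay as the last script left them, time stands still between calls to the robot, and variables do not carry over. Pictures are saved under pics/ and viewed, and the job is handed in when it is done.

```bash
ls; mkdir -p pics
python3 - <<'E'
from plant import bot
import cv2
for n in ("scene","top","wrist"):
    im=bot.camera(n); cv2.imwrite(f"pics/{n}0.png",cv2.cvtColor(im,cv2.COLOR_RGB2BGR))
    c=bot.get_calibration(n); print(n,c)
s=bot.read_state(); print({k:(v if not hasattr(v,'round') else v) for k,v in s.items()})
E
```

```text
pics
scene {'fx': 526.6047367339058, 'fy': 526.6047367339058, 'cx': 283.1292335746161, 'cy': 208.5512372963868, 'view': array([[ 7.84912559e-01,  6.19451589e-01,  1.38565074e-02,
        -3.83109014e+02],
       [-5.40620265e-01,  6.73755902e-01,  5.03768512e-01,
         2.38462811e+02],
       [ 3.02724302e-01, -4.02905341e-01,  8.63727552e-01,
        -1.58691456e+03],
       [ 0.00000000e+00,  0.00000000e+00,  0.00000000e+00,
         1.00000000e+00]])}
top {'fx': 465.49546040062, 'fy': 465.49546040062, 'cx': 279.1826072887638, 'cy': 225.59778926547054, 'view': array([[ 2.17609519e-02, -9.99743921e-01, -6.20906468e-03,
         1.01101580e+01],
       [ 9.98672566e-01,  2.14467811e-02,  4.68309907e-02,
        -4.84104601e+02],
       [-4.66858339e-02, -7.21990950e-03,  9.98883530e-01,
        -1.16627979e+03],
       [ 0.00000000e+00,  0.00000000e+00,  0.00000000e+00,
         1.00000000e+00]])}
wrist {'fx': 325.19226210127806, 'fy': 325.19226210127806, 'cx': 283.01013927647637, 'cy': 206.12447485849452, 'T_tool_cam': array([[-3.05305849e-04,  9.65131216e-01,  2.61766390e-01,
  
[... 254 characters left out ...]
        1.00000000e+00]])}
{'t': 0.15, 'joint_pos': array([-9.17897993e-01,  3.59216539e-01,  1.12963222e-02, -2.17409269e-04,
       -1.22408982e+00, -2.88104881e-01]), 'qvel': array([ 0.00044578, -0.00319858,  0.00223141,  0.00174948, -0.00088669,
       -0.00056441]), 'tau': array([-4.28408512e-04, -5.83274961e+01,  2.93290919e+01,  7.00117037e+00,
        8.80072941e-03, -1.24887042e-04]), 'tcp_pos': array([ 240.65725461, -630.26942201,  225.86013032]), 'eef_rot': array([-1.81350640e-01,  9.83418307e-01,  5.87252734e-04, -1.84000694e-04]), 'contact_force': array([-0.43943803, -0.8782562 ,  0.09966067]), 'moment': array([ 0.0593993 , -0.02539073,  0.00679085]), 'width': 87.94037801769615}
```

View pics/top0.png

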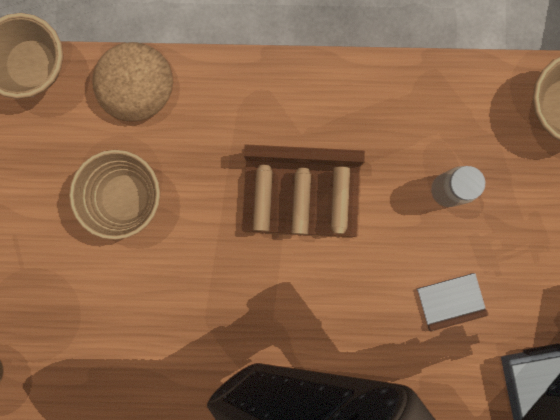

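View pics/scene0.png

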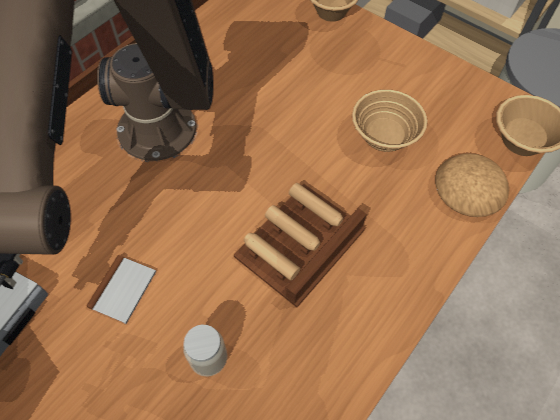

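```bash
python3 -c "
import cv2
t=cv2.imread('pics/top0.png')[60:320,180:480]; cv2.imwrite('pics/top0c.png',cv2.resize(t,None,fx=2.3,fy=2.3,interpolation=cv2.INTER_CUBIC))"
```

```text
(no output)
```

View pics/top0c.png

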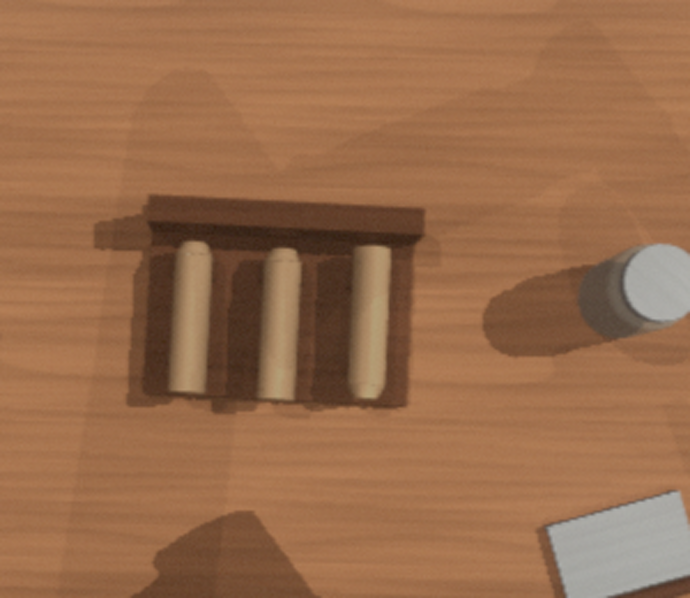

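The top view shows the rack with its rail at the far end, crop corners about (149,195) and (424,209). The left and middle pins look tapered at the front. The right pin looks square at the front and tapered at the near end, around (366,390). I'll measure the geometry next.

```bash
cat > h.py <<'E'
import numpy as np, cv2
from plant import bot
from scipy.spatial.transform import Rotation as R
def ray(name,u,v,z):
    c=bot.get_calibration(name); V=c['view']; Rm=V[:3,:3]; t=V[:3,3]
    d=np.array([(u-c['cx'])/c['fx'],-(v-c['cy'])/c['fy'],-1.])
    o=-Rm.T@t; d=Rm.T@d
    return o+d*(z-o[2])/d[2]
def proj(name,p):
    c=bot.get_calibration(name); V=c['view']; q=V[:3,:3]@np.array(p)+V[:3,3]
    return np.array([c['cx']+c['fx']*q[0]/-q[2], c['cy']-c['fy']*q[1]/-q[2]])
def snap(name,f,crop=None,s=1):
    im=cv2.cvtColor(bot.camera(name),cv2.COLOR_RGB2BGR)
    if crop: im=im[crop[1]:crop[3],crop[0]:crop[2]]
    cv2.imwrite('pics/'+f,cv2.resize(im,None,fx=s,fy=s,interpolation=cv2.INTER_CUBIC))
E
python3 - <<'E'
from h import *
f=lambda x,y,z: print((x,y,z),ray('top',180+x/2.3,60+y/2.3,z).round(1))
print('rail');f(149,195,78);f(424,209,78);f(149,223,78);f(424,237,78)
print('base near');f(145,393,16);f(408,406,16)
print('pins');
for a,b in (((195,241),(187,392)),((285,249),(277,400)),((372,246),(366,398))):
    f(*a,60 if b[0]!=366 else 65);f(*b,65 if b[0]!=366 else 60)
E
```

```text
rail
(149, 195, 78) [673.6 107.1  78. ]
(424, 209, 78) [ 664.7 -180.5   78. ]
(149, 223, 78) [644.1 106.4  78. ]
(424, 237, 78) [ 635.2 -180.9   78. ]
base near
(145, 393, 16) [468.3 111.3  16. ]
(408, 406, 16) [ 460.3 -176.7   16. ]
pins
(195, 241, 60) [629.3  58.6  60. ]
(187, 392, 65) [468.7  63.1  65. ]
(285, 249, 60) [622.7 -37.   60. ]
(277, 400, 65) [462.3 -31.5  65. ]
(372, 246, 65) [ 627.  -128.5   65. ]
(366, 398, 60) [ 466.6 -125.3   60. ]
```

Run:
```python
from h import *
t=cv2.imread('pics/scene0.png')[170:310,220:380]; cv2.imwrite('pics/scene0c.png',cv2.resize(t,None,fx=4,fy=4,interpolation=cv2.INTER_CUBIC))
```

```text
(no output)
```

View pics/scene0c.png

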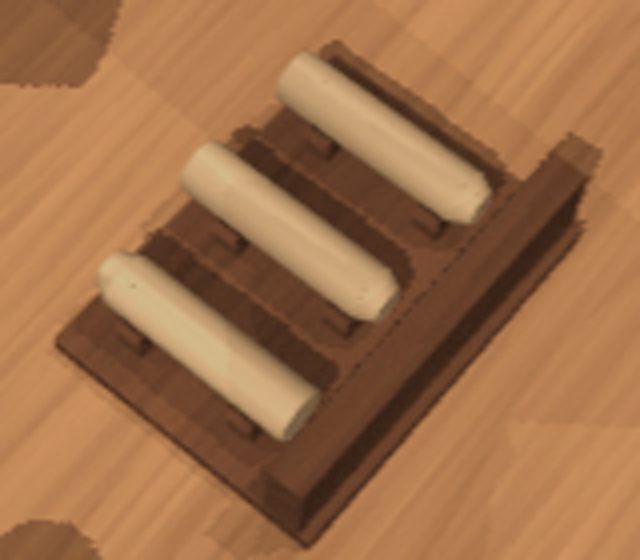

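The measurements fit together. The rail is 288 mm long and about 28 mm thick, and the pins are 160 mm long. That puts the rack origin near (570,-35) with a yaw of about -0.03. Next I'll push each pin from behind with closed fingers, in small force-checked steps.

```bash
cat >> h.py <<'E'
O=np.array([570.,-35.,0]); YAW=-0.030
LY={'left':95,'middle':0,'right':-95}
def W(x,y,z): 
    c,s=np.cos(YAW),np.sin(YAW); return O+np.array([c*x-s*y,s*x+c*y,z])
def rk(p):
    c,s=np.cos(YAW),np.sin(YAW); d=np.array(p)-O; return np.array([c*d[0]+s*d[1],-s*d[0]+c*d[1],d[2]])
def Q(a=0): return (R.from_euler('z',YAW+a)*R.from_euler('y',np.pi)).as_quat()
def st():
    s=bot.read_state(); return s
def push(lane,x0=-122,zt=42,xmax=-76,lim=14,step=2.):
    y=LY[lane]
    bot.line_to(W(x0,y,zt),150)
    f0=st()['contact_force'].copy(); x=x0; log=[]
    while x<xmax:
        x+=step; bot.line_to(W(x,y,zt),25); s=st()
        f=s['contact_force']-f0; a=rk(s['tcp_pos'])
        log.append((round(a[0],1),round(f@W(1,0,0)-f@O,1)))
        if log[-1][1]<-lim: break
    print(lane,s['t'],log)
    return log
E
python3 - <<'E'
from h import *
for a in (0,np.pi,-np.pi):
  for n in LY:
    for x,z in ((-122,42),(-122,150),(-20,31),(-20,200)):
        q=bot.solve_ik(W(x,LY[n],z),Q(a)); print(round(a,1),n,x,z,None if q is None else np.round(q,2))
E
```

```text
0 left -122 42 [ 0.57  0.22 -0.7   0.   -0.66 -2.18]
0 left -122 150 [ 0.57  0.06 -0.56  0.   -0.95 -2.18]
0 left -20 31 [ 0.46  0.37 -0.49  0.   -0.71 -2.06]
0 left -20 200 [ 0.46  0.18 -0.29  0.   -1.1  -2.06]
0 middle -122 42 [ 0.37  0.21 -0.71  0.   -0.66 -1.97]
0 middle -122 150 [ 0.37  0.05 -0.58  0.   -0.94 -1.97]
0 middle -20 31 [ 0.29  0.36 -0.5   0.   -0.71 -1.89]
0 middle -20 200 [ 0.29  0.18 -0.3   0.   -1.09 -1.89]
0 right -122 42 [ 0.15  0.23 -0.68  0.   -0.66 -1.75]
0 right -122 150 [ 0.15  0.07 -0.55  0.   -0.95 -1.75]
0 right -20 31 [ 0.12  0.38 -0.47  0.   -0.72 -1.72]
0 right -20 200 [ 0.12  0.19 -0.28  0.   -1.1  -1.72]
3.1 left -122 42 [ 0.57  0.22 -0.7   0.   -0.66  0.97]
3.1 left -122 150 [ 0.57  0.06 -0.56  0.   -0.95  0.97]
3.1 left -20 31 [ 0.46  0.37 -0.49  0.   -0.71  1.08]
3.1 left -20 200 [ 0.46  0.18 -0.29  0.   -1.1   1.08]
3.1 middle -122 42 [ 0.37  0.21 -0.71  0.   -0.66  1.17]
3.1 middle -122 150 [ 0.37  0.05 -0.58  0.   -0.94  1.17]
3.1 middle -20 31 [ 0.29  0.36 -0.5   0.   -0.71  1.25]
3.1 middle -20 200 [ 0.29  0.18 -0.3   0.   -1.09  1.25]
3.1 
[... 203 characters left out ...]
.   -1.1   1.42]
-3.1 left -122 42 [ 0.57  0.22 -0.7   0.   -0.66  0.97]
-3.1 left -122 150 [ 0.57  0.06 -0.56  0.   -0.95  0.97]
-3.1 left -20 31 [ 0.46  0.37 -0.49  0.   -0.71  1.08]
-3.1 left -20 200 [ 0.46  0.18 -0.29  0.   -1.1   1.08]
-3.1 middle -122 42 [ 0.37  0.21 -0.71  0.   -0.66  1.17]
-3.1 middle -122 150 [ 0.37  0.05 -0.58  0.   -0.94  1.17]
-3.1 middle -20 31 [ 0.29  0.36 -0.5   0.   -0.71  1.25]
-3.1 middle -20 200 [ 0.29  0.18 -0.3   0.   -1.09  1.25]
-3.1 right -122 42 [ 0.15  0.23 -0.68  0.   -0.66  1.39]
-3.1 right -122 150 [ 0.15  0.07 -0.55  0.   -0.95  1.39]
-3.1 right -20 31 [ 0.12  0.38 -0.47  0.   -0.72  1.42]
-3.1 right -20 200 [ 0.12  0.19 -0.28  0.   -1.1   1.42]
```

Run:
```python
from h import *
bot.move_gripper(0,20)
bot.move_ptp(W(-122,-95,120),Q()); s=st();print(s['t'],s['tcp_pos'].round(1),s['width'],s['contact_force'].round(1))
push('right')
bot.line_to(W(-125,-95,42),150)
print(st()['t'])
```

```text
3.575 [ 445.4 -126.7  120.1] 0.3429377496134542 [0.2 0.8 0.7]
right 7.7417 [(np.float64(-119.2), np.float64(-0.5)), (np.float64(-117.7), np.float64(-0.9)), (np.float64(-115.9), np.float64(-0.3)), (np.float64(-113.9), np.float64(-0.0)), (np.float64(-111.9), np.float64(0.5)), (np.float64(-109.9), np.float64(-0.1)), (np.float64(-107.8), np.float64(-0.1)), (np.float64(-105.7), np.float64(0.1)), (np.float64(-103.7), np.float64(0.1)), (np.float64(-101.8), np.float64(0.5)), (np.float64(-99.8), np.float64(-0.0)), (np.float64(-99.7), np.float64(-4.8)), (np.float64(-99.7), np.float64(-9.4)), (np.float64(-99.7), np.float64(-14.2))]
8.1
```

Run:
```python
from h import *
bot.line_to(W(-125,-95,120),200)
for n in ('middle','left'):
    bot.line_to(W(-122,LY[n],120),250); push(n); bot.line_to(W(-122,LY[n],42),200); bot.line_to(W(-122,LY[n],120),200)
bot.line_to(W(-160,0,250),250)
snap('top','top1.png',(180,60,480,320),2.3); snap('scene','scene1.png',(220,170,380,310),4); snap('wrist','wrist1.png');print(st()['t'])
```

```text
middle 14.3417 [(np.float64(-119.3), np.float64(0.2)), (np.float64(-117.7), np.float64(-1.0)), (np.float64(-115.9), np.float64(0.7)), (np.float64(-113.8), np.float64(-0.7)), (np.float64(-111.7), np.float64(0.1)), (np.float64(-109.7), np.float64(-0.7)), (np.float64(-107.7), np.float64(0.1)), (np.float64(-105.8), np.float64(0.2)), (np.float64(-103.8), np.float64(-0.5)), (np.float64(-101.8), np.float64(0.3)), (np.float64(-99.8), np.float64(0.3)), (np.float64(-97.7), np.float64(-0.8)), (np.float64(-95.8), np.float64(-0.2)), (np.float64(-93.7), np.float64(-0.7)), (np.float64(-91.7), np.float64(-1.1)), (np.float64(-90.6), np.float64(-3.3)), (np.float64(-90.6), np.float64(-10.6)), (np.float64(-90.7), np.float64(-15.7))]
left 20.9167 [(np.float64(-119.3), np.float64(1.1)), (np.float64(-117.8), np.float64(1.5)), (np.float64(-115.9), np.float64(1.8)), (np.float64(-114.1), np.float64(0.7)), (np.float64(-111.9), np.float64(1.1)), (np.float64(-109.8), np.float64(0.8)), (np.float64(-107.7), np.float64(0.4)), (np.float64(-105.8), np.float64(0.2)), (np.float64(-103.8), np.float64(1.4)), (np.float64(-101.8), np.float64(0.6)), (np.float64(-99.8), np.float64(0.5)), (np.float64(-97.7), np.float64(0.9)), (np.float64(-95.8), np.float64(0.5)), (np.float64(-93.7), np.float64(0.9)), (np.float64(-91.8), np.float64(1.4)), (np.float64(-90.5), np.float64(-2.8)), (np.float64(-90.5), np.float64(-10.7)), (np.float64(-90.5), np.float64(-18.1))]
22.75
```

View pics/scene1.png

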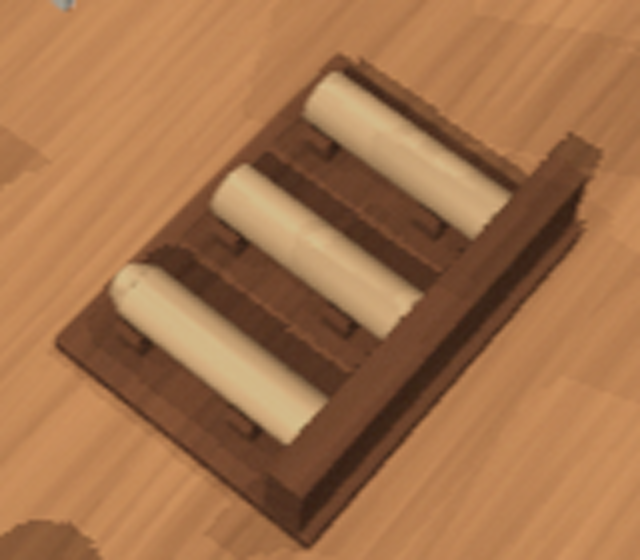

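View pics/top1.png

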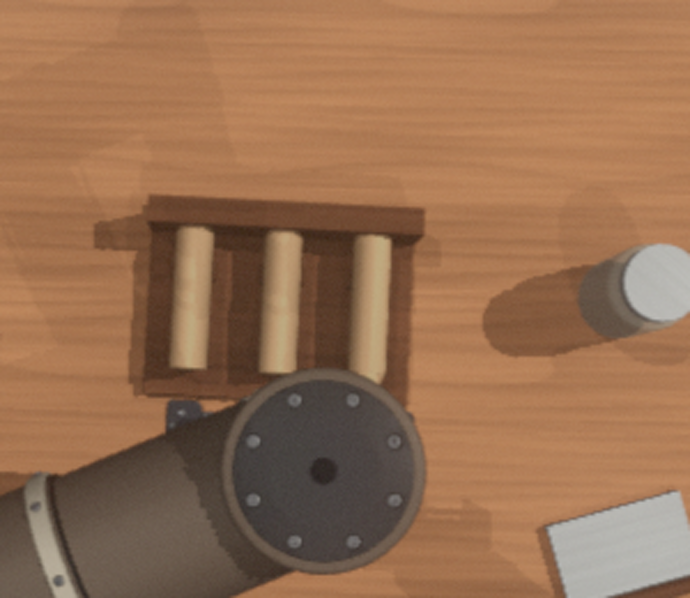

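View pics/wrist1.png

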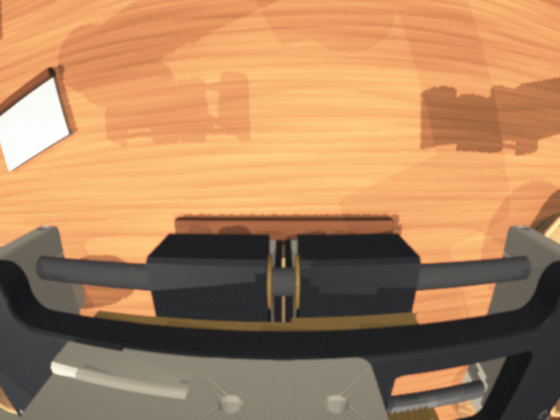

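The feel test gives a clear answer. Middle and left stopped at TCP -90.6 mm, which is home. Right stopped dead 9 mm earlier, at -99.7 mm, with its chamfer facing the robot in both views. I'll turn the right pin round.

Run:
```python
from h import *
bot.move_gripper(64,25)
bot.move_ptp(W(-9.5,-94.5,140),Q())
bot.line_to(W(-9.5,-94.5,31),150); print(st()['t'],st()['contact_force'].round(1))
bot.move_gripper(30,25); s=st(); print(s['t'],s['width'],s['contact_force'].round(1),rk(s['tcp_pos']).round(1))
bot.line_to(W(-24,-94.5,60),100)
bot.line_to(W(-24,-94.5,170),200); s=st(); print(s['t'],s['width'],s['contact_force'].round(1))
bot.move_ptp(W(-24,-94.5,170),Q(np.pi)); s=st(); print(s['t'],s['width'],rk(s['tcp_pos']).round(1),s['joint_pos'].round(2))
snap('top','top2.png',(180,60,480,320),2.3); snap('scene','scene2.png',(220,130,420,310),3.2)
```

```text
25.625 [ 1.1 -0.8  0.7]
26.1583 39.09014311977802 [-1.1  4.4  5.5] [ -9.3 -94.2  31.4]
27.3333 39.51651238862461 [-0.3 -0.1 -2. ]
29.9833 39.36412670007771 [-24.  -94.5 169.9] [ 0.12  0.21 -0.33 -0.   -1.03  1.42]
```

View pics/scene2.png

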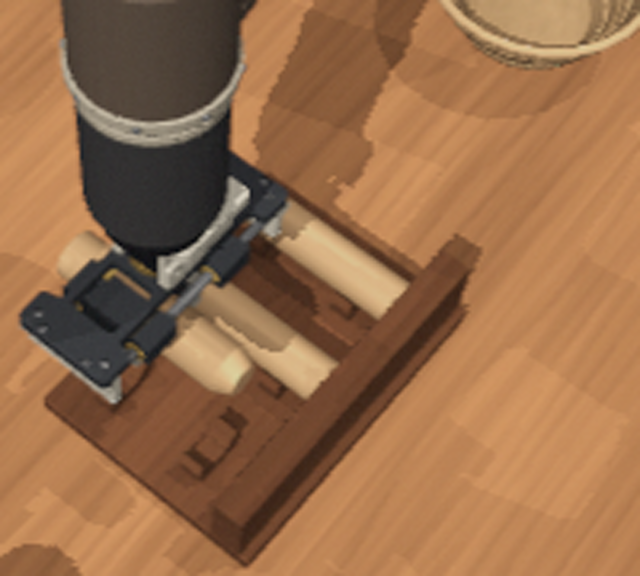

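The pin is held level with its chamfered end, near (235,370), now facing the rail. I'll lower it into the lane.

Run:
```python
from h import *
bot.line_to(W(-24,-94.5,48),180)
f0=st()['contact_force'].copy()
for z in (42,38,35,33,32,31):
    bot.line_to(W(-24,-94.5,z),60); f=st()['contact_force']-f0; print(z,f.round(1))
    if f[2]>10: break
s=st(); print(s['t'],rk(s['tcp_pos']).round(1))
bot.move_gripper(64); bot.pause(.2)
bot.line_to(W(-24,-94.5,130),200)
bot.move_gripper(0,20)
bot.move_ptp(W(-124,-94.5,110),Q(np.pi))
snap('scene','scene3.png',(220,130,420,310),3.2); print(st()['t'])
```

```text
42 [-0.1 -0.5  0. ]
38 [-0.9 -0.  -0.2]
35 [-0.1 -0.5  0.6]
33 [-0.2  1.2 -0.9]
32 [-0.6 -0.7  0.4]
31 [-2.1  2.2  6.1]
32.4083 [-23.8 -94.3  31.5]
35.5833
```

View pics/scene3.png

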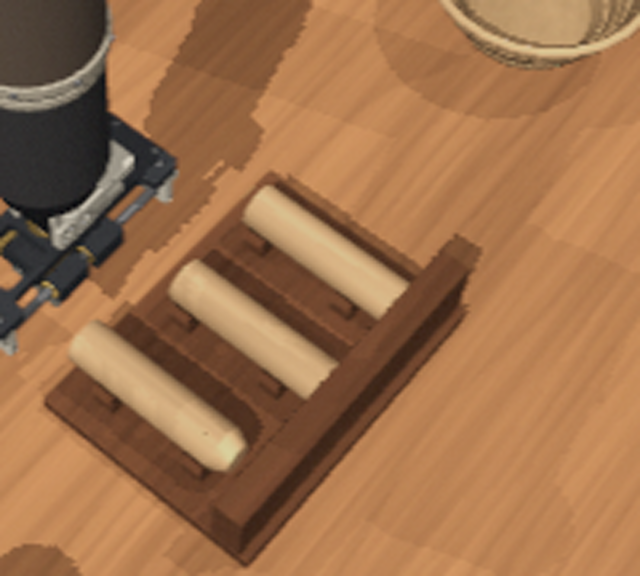

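The right pin lies in its lane with the chamfer forward, tip near (230,455). Now I'll push it home.

Run:
```python
from h import *
push('right',x0=-124)
s=st(); print(rk(s['tcp_pos']).round(1))
bot.line_to(W(-124,-95,42),200); bot.line_to(W(-124,-95,150),250)
# re-press middle and left for a check of home? view instead
bot.move_ptp([240.8,-500,260],Q(np.pi))
snap('scene','scene4.png',(220,130,420,310),3.2);snap('top','top4.png',(180,60,480,320),2.3);snap('top','top4f.png'); print(st()['t'])
```

```text
right 40.9333 [(np.float64(-121.1), np.float64(0.7)), (np.float64(-119.7), np.float64(0.6)), (np.float64(-117.9), np.float64(0.5)), (np.float64(-115.9), np.float64(0.0)), (np.float64(-113.9), np.float64(1.2)), (np.float64(-111.8), np.float64(-0.4)), (np.float64(-109.7), np.float64(-0.3)), (np.float64(-107.7), np.float64(0.9)), (np.float64(-105.7), np.float64(-0.6)), (np.float64(-103.7), np.float64(0.7)), (np.float64(-101.7), np.float64(-0.0)), (np.float64(-99.7), np.float64(0.4)), (np.float64(-97.7), np.float64(0.7)), (np.float64(-95.7), np.float64(0.1)), (np.float64(-93.7), np.float64(-0.4)), (np.float64(-91.7), np.float64(0.2)), (np.float64(-90.7), np.float64(-3.0)), (np.float64(-90.7), np.float64(-9.1)), (np.float64(-90.8), np.float64(-14.3))]
[-90.8 -95.4  41.1]
43.625
```

View pics/scene4.png

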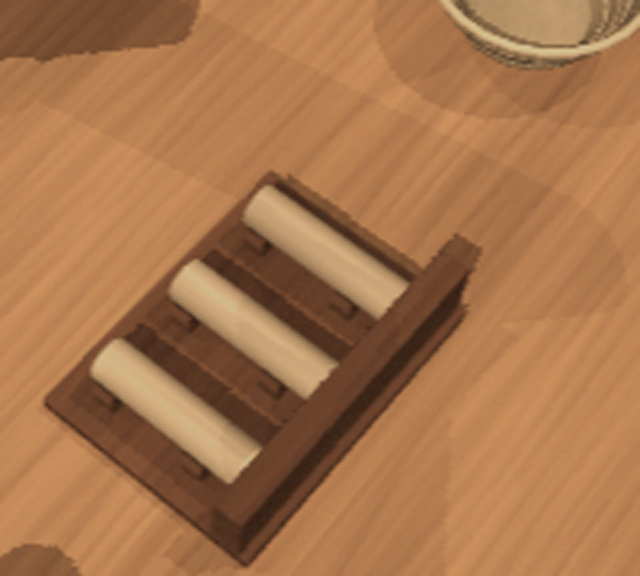

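View pics/top4.png

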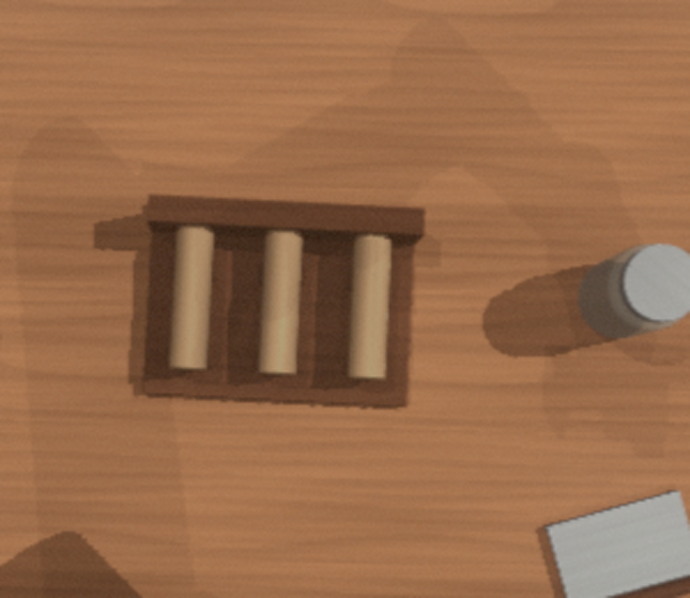

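View pics/top4f.png

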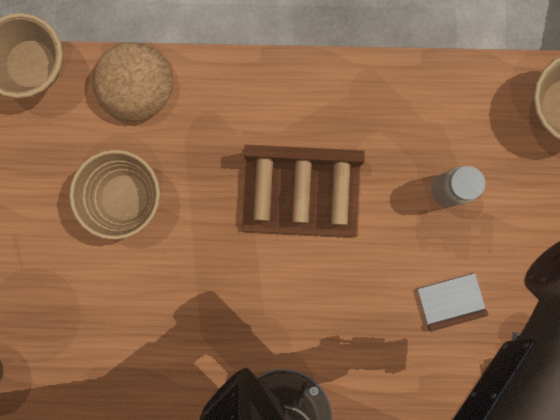

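All three pins sit evenly in the bores, with their square near ends in line at crop rows of about 368, 373 and 378, parallel to the rail. The basket, jar and scraper are where they started. I'll hand the job in.

```bash
python3 -c "
from plant import bot
bot.close_job()"
```

```text
the job is handed in; nothing more can be done
```

All three rolling pins are now in their lanes with the chamfered end fully home in the bore, and I've handed the job in at about 44 s of the 70 s allowed.

- **Feel test:** I pushed each pin from behind with closed fingers, to about 14–18 N. The left and middle pins slid in and stopped with the TCP at rack x of about -90.6 mm. The right pin stopped dead 9 mm earlier, at -99.7 mm, so its square end was forward.
- **Turning the right pin:** I lifted it, turned it half round, set it back in its lane and pushed again. It then stopped at -90.8 mm, level with the other two.
- **Last checks:** The final pictures show the three near ends in line and parallel to the rail. The basket, scraper and jar are where they started, and the arm is clear of everything.
- **Small disagreement:** All the stops were about 1 mm short of what my camera estimate of the rack predicted. The pins agree with each other to 0.3 mm, and the 9 mm difference from the square stop matches the bore depth, so I put this down to measurement error.

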